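# Lock the cassettes in and hold the sprung scale rod at its mark

### The job

Ready the sample cassettes for their photograph: first swing the blue keeper bar shut over them until it snaps into its catch, then draw the sprung scale rod out by its black knob until its red pointer is level with the orange length mark. Finish while still holding the rod there - do not let go - and leave the cassettes and everything else on the bench where they are.

Things in the scene. Friction and masses are not known exactly. Their poses are not given: they have to be found in the camera images.
- board: White board, 300 (x) x 270 (y) x 12 mm, fixed to the bench. Origin: centre of its underside; z up; -x edge towards the robot. At y = +55 mm: grey cassette tray (top 24 mm above the bench) under the blue keeper bar. At y = -85 mm: the sprung rod, axis along the board's x, 35 mm above the bench; its barrel (25 mm thick, top at 48 mm) runs from x = 0 to +145 mm.
- keeper (a joint): Angle of the blue keeper bar about its upright hinge, rad. 0 = shut: bar along the board's -x from the hinge, over the tray, against a stop. Grows as the bar swings out to the board's +y side. Starts at 0.55 to 1.0, stays where left. In the last 0.08 rad its nose rides over a sprung ball (about 4 N at the knob); past its top (under 0.035 rad) the bar snaps in to 0 and is held.
- keeper_knob (a point): Gripping point on the upright blue round knob near the free end of the keeper bar: on the knob's axis, 68 mm above the bench. The knob is 14 mm across and stands free from 40 mm (top of the bar) to 88 mm above the bench. Its axis is 180 mm from the hinge axis. The bar is 14 mm wide, its free end 210 mm from the hinge.
- keeper_hinge (a point): Point on the keeper's upright hinge axis, 40 mm above the bench (board x = +110, y = +55 mm).
- rod: Steel scale rod, 12 mm thick, sliding out of the barrel along the board's -x; axes parallel to the board's. Origin: on the rod's axis, 35 mm above the bench, on the axis of its upright black knob (16 mm across, top at 90 mm). A 3 mm red pointer sticks out to -y, in line with the knob. Starts fully in, knob 45 mm before the barrel; travel 110 mm. Spring: 4 N + 60 N/m; it flies back if let go.
- rod_knob (a point): Gripping point on the black knob of the rod: on the knob's axis, 71 mm above the bench.
- mark: Orange length mark: a fin 4 mm thick (x), 12 mm long (y), 24 mm high, fixed on the board 34 mm to the -y side of the rod's axis, at 45 to 90 mm of draw. Origin: centre of its underside, in the fin's mid-plane; axes parallel to the board's. The rod is at its mark when its knob's axis and pointer have the same x in the board's frame as this origin.
- cassette0: White sample cassette, 30 x 40 x 7 mm, lying loose in its pocket of the tray. Origin: centre of its underside. Must stay in place.
- cassette1: Green sample cassette, 30 x 40 x 7 mm, lying loose in its pocket of the tray. Origin: centre of its underside. Must stay in place.
- cassette2: Yellow sample cassette, 30 x 40 x 7 mm, lying loose in its pocket of the tray. Origin: centre of its underside. Must stay in place.
- cassette3: Pink sample cassette, 30 x 40 x 7 mm, lying loose in its pocket of the tray. Origin: centre of its underside. Must stay in place.
- pen: Bystander: black and red felt pen, about 134 x 12 x 12 mm, lying. Origin: centre of its underside (of its black part). Leave alone.
- notes: Bystander: pad of pink notes, 76 x 76 x 14 mm. Origin: centre of its underside. Leave alone.
- timer: Bystander: white bench timer, 70 x 65 x 20 mm. Origin: centre of its underside. Leave alone.

How it is judged:
By the outcome, as a careful person would: the job done as asked, in the order asked, and still so for the second after the job is handed in, while the arm keeps its last pose, push and grip.
It also fails if it takes over 48 s, if anything falls off the work surface, if the arm or the gripper's body presses on something with over 40 N, if the wrist force passes 120 N, or if a joint passes its speed limit or range.

### The arm

A 6-joint arm with a two-finger parallel gripper is mounted at the origin on the work surface. World frame = base frame: x ahead of the robot, y to its left, z up, the work surface at z = 0. Lengths are in m, angles in rad, forces in N, time in s.
With the tool pointing down it reaches from about 0.35 to 0.925 m from the base axis. Payload 6.4 kg.
Tool frame: the origin (TCP) lies at the very end of the fingers, on their centre line; the grasp point (between the pads) lies 19 mm behind it (env.grasp_offset is the distance from the TCP to the grasp point, in m); z points along the fingers, y is the line along which they close (so a half turn about z gives the same grasp; the last joint's range is limited). The gripper opens to 94 mm and grips with 3 to 60 N. Pads are 16 mm wide; open, the fingers measure 119 mm over their backs; the gripper's body (75 mm by 177 mm) begins 78 mm behind the grasp point.
Start: joints at [1.176, 0.245, 1.558, -0, 1.339, -0.174], TCP at [0.142, 0.634, 0.205] pointing down, gripper open.
Joint ranges: [-3.13, 3.13], [-1.02, 2.26], [0.13, 2.54], [-0.95, 4.09], [0.21, 2.88], [-2.74, 2.74]. Speed limits (rad/s): [2.57, 2.57, 3.14, 3.14, 3.14, 3.14].

### API

Orientations are given as a unit quaternion [w, x, y, z].
In Python, from cell import env gives the robot as it stands.
- The arm moves only by the tool apply_moves, never from a script. Its argument "series" is one flat list of numbers, 7 for each row, row after row: the shift along the tool's x, y, z in m, then the turn, a rotation vector about the tool's x, y, z in degrees, then the opening, from 0 (shut) to 1 (fully open). A call has 1 to 10 rows; each row is the pose to reach, as a shift and turn from the pose commanded when the call began, along the tool's axes at that moment; what a row does not reach only later rows make up. A row lasts 1/10 s, in which the tool goes at most 50 mm and 8.59 degrees, less where a joint would pass 70% of its speed; a pose out of reach is approached as far as the arm can. A call with a gripper value outside its range is refused whole. The fingers move at their own pace and stop on an object; "force" is the grip in N (left out, the last holds). Time passes only in rows, so rows that repeat a pose let the fingers close. It gives the time, the measured TCP pose, the force, the opening and the grip force at its end, in the units of the state.
- env.state(): the state, without advancing time (a new reading comes with each control period).
- env.read_camera(name): name is "side" or "top"; returns a dict with "img" (384x512x3 uint8, blue, green, red), "fx", "fy", "cx", "cy" (pixels), "xyz" and "rotation" of the camera in the world. Camera axes: x right, y up, looking along -z (the intrinsics and any distortion apply to the point x, -y, -z); pixel columns grow to the right and rows downward; lengths in m; the calibration is good to about 2 mm. A picture is of the moment at which its call begins. There is no depth.
- env.job_done(): hands the job in; it is judged then, once.
The state is a dict: "time": time; "joint_pos": joint angles; "joint_velocities": joint speeds; "joint_torque": joint torques, N m; "tcp_pos": TCP position; "tcp_rot": TCP orientation; "force": force on the tool from outside, world axes, zero at the start; "torque": the same for the moment, N m; "gripper_width": finger opening in m; "grip_force": force on a finger pad.
Only numpy, scipy, OpenCV 4.12 (cv2) and the standard library are available. Lean on these libraries where they do the work, as an engineer would, in place of code of your own. Each camera call takes 0.05 s, during which the arm holds its last target. There are 200 camera calls.

## Working session

There is one attempt and no reset: what is moved stays moved. The work goes in short steps, Python scripts to look and compute and a tool call to move; the robot and the scene stay as the last step left them, time stands still between calls to the robot, and variables do not carry over. Pictures are saved under pics/ and viewed, at most 10 in all, crops included, and the job is handed in when it is done.

Besides the shell and the picture viewer there is one more tool, called after ">>>" by a JSON object that holds its "name" and its "arguments". apply_moves: Moves the arm, as the interface text tells. Its arguments: {"type":"object","properties":{"series":{"type":"array"},"force":{"type":"number"}},"required":["series"]}

```bash
mkdir -p pics
python3 - <<'E'
from cell import env
import cv2, numpy as np
for n in ("top","side"):
    d=env.read_camera(n); cv2.imwrite(f"pics/{n}0.png",d["img"])
    print(n,{k:(np.round(v,4).tolist()) for k,v in d.items() if k!="img"})
s=env.state(); print(s["time"],s["tcp_pos"],s["tcp_rot"],s["gripper_width"],env.grasp_offset)
E
```

```text
top {'fx': 357.6145, 'fy': 357.6145, 'cx': 258.8876, 'cy': 192.3243, 'xyz': [0.4582, -0.0106, 1.057], 'rotation': [0.7072, 0.0281, -0.0399, -0.7053]}
side {'fx': 468.6419, 'fy': 468.6419, 'cx': 254.2388, 'cy': 181.1876, 'xyz': [0.2138, -0.7444, 1.051], 'rotation': [0.9232, 0.3295, -0.0652, -0.1867]}
0.1 [0.14214424 0.63371932 0.20448   ] [-2.47598483e-04  1.10186822e-01  9.93910523e-01 -8.22017755e-04] 0.09387945325808449 0.0188
```

View pics/top0.png

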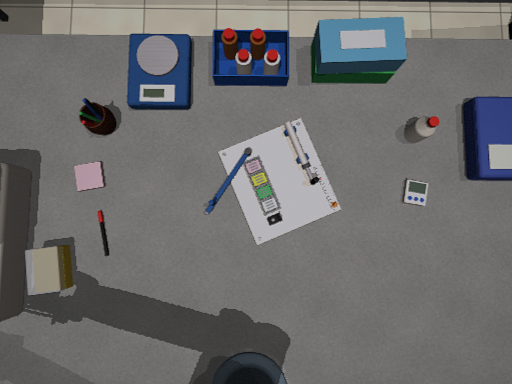

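View pics/side0.png

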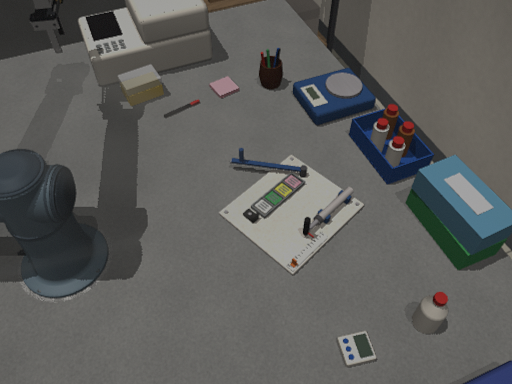

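Top view: the board's corners are near (219,153), (301,120), (340,209) and (258,244). The keeper runs from the hinge at (248,152) to its knob at (209,208). The rod knob is near (314,180) and the mark near (334,204). I'll enlarge both views.

Run:
```python
import cv2, numpy as np
a=cv2.imread("pics/top0.png")[110:250,195:350]; b=cv2.imread("pics/side0.png")[140:275,210:370]
a=cv2.resize(a,None,fx=5,fy=5,interpolation=cv2.INTER_CUBIC)[:600]; b=cv2.resize(b,None,fx=5,fy=5,interpolation=cv2.INTER_CUBIC)
cv2.imwrite("pics/a.png",cv2.resize(cv2.imread("pics/top0.png")[112:252,198:348],None,fx=4.25,fy=4.25,interpolation=cv2.INTER_CUBIC))
cv2.imwrite("pics/b.png",cv2.resize(cv2.imread("pics/side0.png")[140:275,215:370],None,fx=4.25,fy=4.25,interpolation=cv2.INTER_CUBIC))
```

```text
(no output)
```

View pics/a.png

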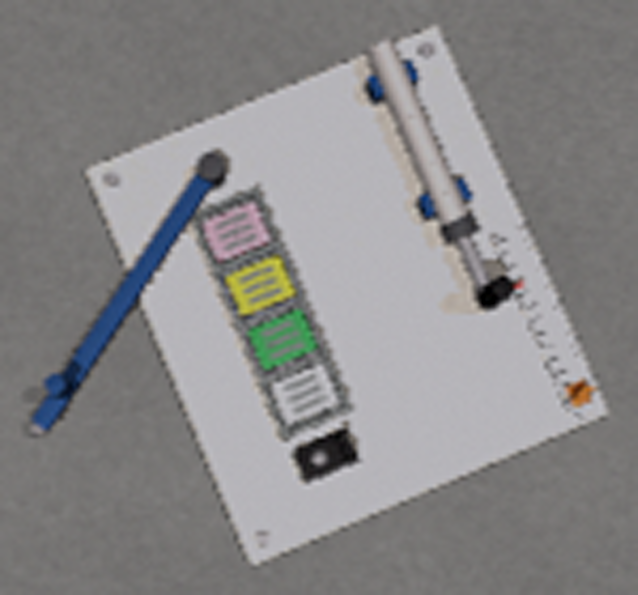

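View pics/b.png

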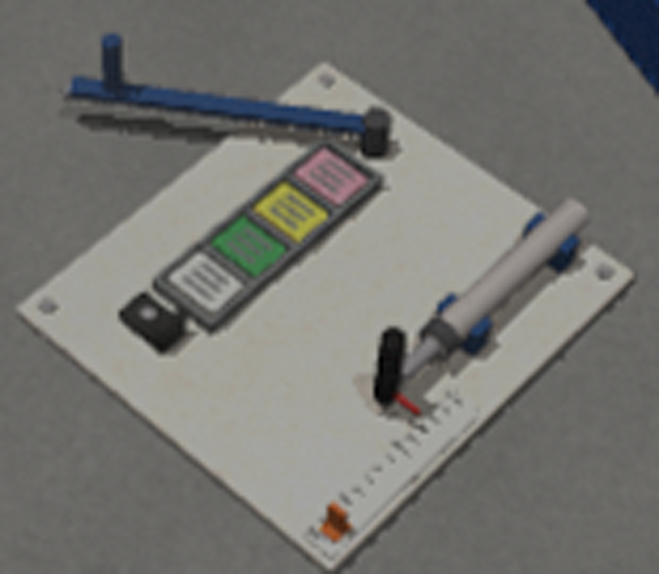

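The views agree. The crops give sharp board corners, the hinge cap, the keeper knob, the rod knob and the orange fin. Next I fit one board pose, the keeper angle and the mark position to both views.

```bash
cat > h.py <<'E'
import numpy as np
from scipy.spatial.transform import Rotation as R
def quat(q): return R.from_quat([q[1],q[2],q[3],q[0]])
def proj(c,p):
    v=quat(c["rotation"]).inv().apply(np.atleast_2d(p)-np.array(c["xyz"]))
    return np.c_[c["cx"]-c["fx"]*v[:,0]/v[:,2], c["cy"]+c["fy"]*v[:,1]/v[:,2]]
def b2w(b,p):
    p=np.atleast_2d(p).astype(float); c,s=np.cos(b[2]),np.sin(b[2])
    return np.c_[b[0]+c*p[:,0]-s*p[:,1], b[1]+s*p[:,0]+c*p[:,1], p[:,2]]
def knob(a,z=.068): return [.11-.18*np.cos(a), .055+.18*np.sin(a), z]
E
python3 - <<'E'
from cell import env
from h import *
import cv2, json
from scipy.optimize import least_squares
C={n:env.read_camera(n) for n in("top","side")}
off={"top":(198,112),"side":(215,140)}
P={"top":[(85,171),(437,27),(608,412),(253,563),(212,165),(55,385)],
   "side":[(325,62),(634,272),(335,570),(18,308),(377,118),(113,40)]}
pix={n:np.array(P[n])/4.25+off[n]-.38 for n in P}
def cent(img,lo,hi,box):
    m=cv2.inRange(cv2.cvtColor(img,cv2.COLOR_BGR2HSV),lo,hi); k=np.zeros_like(m); x0,y0,x1,y1=box; k[y0:y1,x0:x1]=m[y0:y1,x0:x1]
    v,u=np.nonzero(k); return np.array([u.mean(),v.mean()]),len(u)
om={n:cent(C[n]["img"],(8,120,100),(22,255,255),b) for n,b in(("top",(320,190,345,220)),("side",(280,250,305,272)))}
print(om)
def model(q,n):
    b=q[:3]; pts=[[.15,.135,.012],[.15,-.135,.012],[-.15,-.135,.012],[-.15,.135,.012]]
    # hinge cap top approx z 46; knob top z 88
    pts+=[[.11,.055,.046]]+[knob(q[3],.088)]
    pts+=[[q[4],-.119,.026]]
    return proj(C[n],b2w(b,pts))
w=np.array([1,1,1,1,.5,.5,1])[:,None]
def res(q): return np.concatenate([((model(q,n)+q[5+2*i:7+2*i]-np.vstack([pix[n],om[n][0]]))*w).ravel() for i,n in enumerate(("top","side"))]+[q[5:]*.5])
s=least_squares(res,[.5,-.05,.4,.8,-.11,0,0,0,0],loss="soft_l1",x_scale=[.01,.01,.01,.1,.01,1,1,1,1])
q=s.x; print(np.round(q,4)); print(np.round(res(q)[:-4].reshape(2,-1,2),2).tolist())
json.dump(q.tolist(),open("q.json","w"))
b=q[:3]
for nm,p in(("hinge",[.11,.055,.04]),("knob",knob(q[3])),("knob0",knob(0)),("rod",[-.045,-.085,.071]),("mark",[q[4],-.119,.012])): print(nm,np.round(b2w(b,p),4))
for n in C: print(n,"rodknob top/ptr proj",proj(C[n],b2w(b,[[-.045,-.085,.09],[-.045,-.105,.035]])).round(1).tolist())
E
```

```text
{'top': (array([334.11111111, 204.11111111]), 18), 'side': (array([292.84210526, 263.        ]), 19)}
[ 0.5988 -0.0859  0.4041  0.977  -0.1314  0.3349  0.6843  0.1961  0.5285]
[[[-0.55, -0.78], [-0.1, -1.22], [0.62, 0.09], [-0.52, 0.97], [-0.25, 0.05], [-0.07, -0.13], [0.73, 0.55]], [[-0.22, -0.53], [0.88, 0.1], [-0.39, 0.46], [-0.78, 0.13], [0.08, 0.01], [-0.16, 0.14], [0.61, -0.41]]]
hinge [[0.6783 0.0079 0.04  ]]
knob [[0.527  0.1055 0.068 ]]
knob0 [[ 0.5128 -0.0629  0.068 ]]
rod [[ 0.5908 -0.1818  0.071 ]]
mark [[ 0.5247 -0.247   0.012 ]]
top rodknob top/ptr proj [[315.6, 178.3], [318.6, 178.2]]
side rodknob top/ptr proj [[307.4, 218.7], [311.6, 235.4]]
```

The fit closes to about 1 px. The keeper angle is 0.977 and the mark needs about 86 mm of draw, both inside their given ranges. Next is a helper that turns world goals into tool-axis moves.

```bash
cat >> h.py <<'E'
import json
q=json.load(open("q.json")); B=q[:3]
def goals(G):
    """G: rows (x,y,z,yaw_deg of tool y), tool down -> tool-axis shift m, turn deg"""
    from cell import env
    s=env.state(); r0=quat(s["tcp_rot"])
    print("t",round(s["time"],2),"tcp",np.round(s["tcp_pos"],4),"yaw",round(np.degrees(np.arctan2(*r0.as_matrix()[[1,0],1])),2),"F",np.round(s["force"],1),"w",round(s["gripper_width"],4))
    for g in G:
        a=np.radians(g[3]); y=np.array([np.cos(a),np.sin(a),0]); z=np.array([0,0,-1.])
        rt=R.from_matrix(np.c_[np.cross(y,z),y,z])
        print(np.round(r0.inv().apply(np.array(g[:3])-s["tcp_pos"]),4).tolist(),np.round((r0.inv()*rt).as_rotvec(degrees=True),2).tolist())
E
python3 - <<'E'
from h import *
k=b2w(B,knob(q[3]))[0]; goals([[k[0],k[1],.13,57.2]])
E
```

```text
t 0.2 tcp [0.1422 0.6339 0.2048] yaw 77.35 F [ 0.4 -0.2 -0.5] w 0.094
[-0.4912, -0.4312, 0.0752] [-0.07, 0.0, 20.15]
```

>>> {"name": "apply_moves", "arguments": {"series": [-0.491,-0.431,0.0,0,0,20,0.6,-0.491,-0.431,0.0,0,0,20,0.6,-0.491,-0.431,0.0,0,0,20,0.6,-0.491,-0.431,0.0,0,0,20,0.6,-0.491,-0.431,0.0,0,0,20,0.6,-0.491,-0.431,0.0,0,0,20,0.6,-0.491,-0.431,0.0,0,0,20,0.6,-0.491,-0.431,0.0,0,0,20,0.6,-0.491,-0.431,0.0,0,0,20,0.6,-0.491,-0.431,0.0,0,0,20,0.6], "force": 30}}

```text
time: 1.2
tcp_pos: [0.4375, 0.2283, 0.2056]
tcp_rot: [0.0, 0.281, 0.96, 0.0]
force: [0.5, 1.1, 0.9]
gripper_width: 0.0566
grip_force: 0.0
```

Run:
```python
from h import *
k=b2w(B,knob(q[3]))[0]; goals([[k[0],k[1],.13,57.2],[k[0],k[1],.10,57.2]])
```

```text
t 1.2 tcp [0.4375 0.2283 0.2056] yaw 57.35 F [0.5 1.1 0.9] w 0.0566
[-0.1416, -0.0551, 0.0756] [0.03, 0.02, 0.15]
[-0.1416, -0.0551, 0.1056] [0.03, 0.02, 0.15]
```

>>> {"name": "apply_moves", "arguments": {"series": [-0.04,-0.016,0.02,0,0,0,0.6,-0.08,-0.031,0.035,0,0,0,0.6,-0.115,-0.045,0.045,0,0,0,0.6,-0.135,-0.053,0.055,0,0,0,0.6,-0.1415,-0.055,0.065,0,0,0,0.6,-0.1415,-0.055,0.075,0,0,0,0.6,-0.1415,-0.055,0.09,0,0,0,0.6,-0.1415,-0.055,0.1,0,0,0,0.6,-0.1415,-0.055,0.1,0,0,0,0.6]}}

```text
time: 2.1
tcp_pos: [0.5243, 0.1084, 0.1033]
tcp_rot: [-0.002, 0.28, 0.96, -0.001]
force: [0.3, 0.2, 0.1]
gripper_width: 0.0564
grip_force: 0.0
```

Run:
```python
from h import *
from cell import env
import cv2
k=b2w(B,knob(q[3]))[0]; goals([[k[0],k[1],.0492,57.2]])
d=env.read_camera("side"); u,v=proj(d,k)[0].astype(int); print(u,v)
c=d["img"][v-60:v+40,u-60:u+80]; cv2.imwrite("pics/c.png",cv2.resize(c,None,fx=5,fy=5,interpolation=cv2.INTER_CUBIC))
```

```text
t 2.1 tcp [0.5243 0.1084 0.1033] yaw 57.43 F [0.3 0.2 0.1] w 0.0564
[-0.0041, -0.0008, 0.0541] [-0.12, -0.19, 0.23]
240 153
```

View pics/c.png

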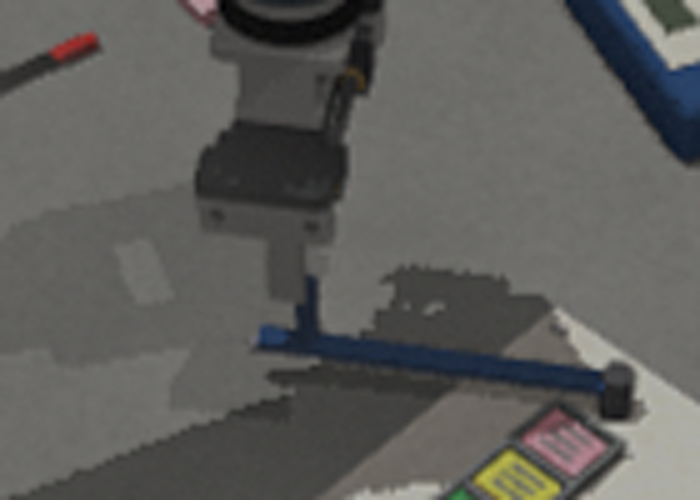

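The near finger (crop about 285,270) is left of and in front of the knob (310,300), as expected for fingers straddling it. I descend and close.

>>> {"name": "apply_moves", "arguments": {"series": [-0.004,-0.001,0.015,0,0,0,0.6,-0.004,-0.001,0.03,0,0,0,0.6,-0.004,-0.001,0.045,0,0,0,0.6,-0.004,-0.001,0.053,0,0,0,0.6,-0.004,-0.001,0.053,0,0,0,0.3,-0.004,-0.001,0.053,0,0,0,0.1,-0.004,-0.001,0.053,0,0,0,0.0,-0.004,-0.001,0.053,0,0,0,0.0,-0.004,-0.001,0.053,0,0,0,0.0,-0.004,-0.001,0.053,0,0,0,0.0], "force": 30}}

```text
time: 3.15
tcp_pos: [0.5293, 0.1045, 0.0528]
tcp_rot: [0.0, 0.281, 0.96, 0.0]
force: [0.3, -0.0, 1.1]
gripper_width: 0.0135
grip_force: 30.0
```

Run:
```python
from h import *
k=b2w(B,knob(q[3]))[0]; goals([[k[0],k[1],.0492,57.2]])
from cell import env
s=env.state();p=np.array(s["tcp_pos"])
hinge=b2w(B,[.11,.055,.04])[0]; d=p-hinge; print(np.hypot(*d[:2]), "keeper", np.arctan2(-d[1],-d[0])*-1+B[2], s["grip_force"])
```

```text
t 3.15 tcp [0.5293 0.1045 0.0528] yaw 57.35 F [ 0.3 -0.   1.1] w 0.0135
[0.0025, -0.0004, 0.0036] [0.02, 0.03, 0.15]
0.1775465458015745 keeper 0.9790772965076873 30.0054931640625
```

```bash
cat >> h.py <<'E'
H=b2w(B,[.11,.055,.04])[0]
def arc(A,r,z=.0525):
    o=[]
    for a in A:
        t=B[2]-a; o.append([H[0]-r*np.cos(t),H[1]-r*np.sin(t),z,90+np.degrees(t)])
    goals(o)
E
python3 - <<'E'
from h import *
arc(np.r_[.979,.95,.9,.83,.75,.67,.59,.51,.43,.36,.3],.1775)
E
```

```text
t 3.15 tcp [0.5293 0.1045 0.0528] yaw 57.35 F [ 0.3 -0.   1.1] w 0.0135
[-0.0, -0.0, 0.0003] [0.02, 0.03, 0.3]
[-0.0001, -0.0052, 0.0003] [0.02, 0.03, -1.37]
[-0.0005, -0.014, 0.0003] [0.02, 0.03, -4.23]
[-0.0019, -0.0264, 0.0003] [0.02, 0.03, -8.24]
[-0.0045, -0.0403, 0.0003] [0.01, 0.04, -12.83]
[-0.0082, -0.054, 0.0003] [0.01, 0.04, -17.41]
[-0.013, -0.0674, 0.0003] [0.01, 0.04, -21.99]
[-0.0188, -0.0803, 0.0003] [0.01, 0.04, -26.58]
[-0.0257, -0.0928, 0.0003] [0.01, 0.04, -31.16]
[-0.0324, -0.1032, 0.0003] [0.01, 0.04, -35.17]
[-0.0388, -0.1117, 0.0003] [0.01, 0.04, -38.61]
```

>>> {"name": "apply_moves", "arguments": {"series": [0,-0.005,0,0,0,-1.4,0,-0.0005,-0.014,0,0,0,-4.2,0,-0.002,-0.0265,0,0,0,-8.2,0,-0.0045,-0.0405,0,0,0,-12.8,0,-0.008,-0.054,0,0,0,-17.4,0,-0.013,-0.0675,0,0,0,-22,0,-0.019,-0.0805,0,0,0,-26.6,0,-0.0255,-0.093,0,0,0,-31.2,0,-0.0325,-0.103,0,0,0,-35.2,0,-0.039,-0.1115,0,0,0,-38.6,0]}}

```text
time: 4.15
tcp_pos: [0.5017, -0.011, 0.0528]
tcp_rot: [-0.0, -0.053, 0.999, 0.0]
force: [-0.4, 0.9, 1.3]
gripper_width: 0.0133
grip_force: 30.0
```

Run:
```python
from h import *
from cell import env
d=env.state()["tcp_pos"]-H; print(np.hypot(*d[:2]),B[2]-np.arctan2(-d[1],-d[0]))
arc([.3,.26,.22,.18,.14,.11,.09,.07,.05,.03,.015,0,-.01],.1775)
```

```text
0.17761878081704963 0.29731414842055204
t 4.15 tcp [ 0.5017 -0.011   0.0528] yaw 96.1 F [-0.4  0.9  1.3] w 0.0133
[-0.0001, 0.0005, 0.0003] [0.0, -0.0, 0.13]
[-0.0002, -0.0066, 0.0003] [0.0, -0.0, -2.16]
[-0.0007, -0.0137, 0.0003] [0.0, -0.0, -4.45]
[-0.0013, -0.0208, 0.0003] [0.0, -0.0, -6.74]
[-0.0023, -0.0278, 0.0003] [0.0, -0.0, -9.03]
[-0.0032, -0.0331, 0.0003] [0.0, -0.0, -10.75]
[-0.0039, -0.0365, 0.0003] [0.0, -0.0, -11.9]
[-0.0047, -0.04, 0.0003] [0.0, -0.0, -13.04]
[-0.0055, -0.0435, 0.0003] [0.0, -0.0, -14.19]
[-0.0064, -0.0469, 0.0003] [0.0, -0.0, -15.34]
[-0.0072, -0.0494, 0.0003] [0.0, -0.0, -16.2]
[-0.0079, -0.052, 0.0003] [0.0, -0.0, -17.06]
[-0.0085, -0.0537, 0.0003] [0.0, -0.0, -17.63]
```

Tracking is good and forces are low. I continue to 0.05 rad, then look at the force.

>>> {"name": "apply_moves", "arguments": {"series": [0,-0.0065,0,0,0,-2.2,0,-0.0005,-0.0135,0,0,0,-4.5,0,-0.0015,-0.021,0,0,0,-6.7,0,-0.0025,-0.028,0,0,0,-9,0,-0.003,-0.033,0,0,0,-10.7,0,-0.004,-0.0365,0,0,0,-11.9,0,-0.0045,-0.04,0,0,0,-13,0,-0.0055,-0.0435,0,0,0,-14.2,0]}}

```text
time: 4.95
tcp_pos: [0.5112, -0.0522, 0.0528]
tcp_rot: [-0.001, -0.175, 0.985, 0.001]
force: [-5.8, 3.5, 7.5]
gripper_width: 0.0137
grip_force: 30.0
```

Run:
```python
from h import *
from cell import env
d=env.state()["tcp_pos"]-H; print(np.hypot(*d[:2]),B[2]-np.arctan2(-d[1],-d[0]))
arc([.04,.03,.02,.01,0,-.01,-.02],.1775)
```

```text
0.1775560946126074 0.059013018799055184
t 4.95 tcp [ 0.5112 -0.0522  0.0528] yaw 110.19 F [-5.8  3.5  7.5] w 0.0137
[-0.0001, -0.0034, 0.0003] [0.17, -0.05, -0.66]
[-0.0001, -0.0052, 0.0003] [0.17, -0.05, -1.24]
[-0.0001, -0.0069, 0.0003] [0.17, -0.05, -1.81]
[-0.0002, -0.0087, 0.0002] [0.17, -0.05, -2.38]
[-0.0003, -0.0105, 0.0002] [0.17, -0.04, -2.96]
[-0.0004, -0.0122, 0.0002] [0.17, -0.04, -3.53]
[-0.0005, -0.014, 0.0002] [0.17, -0.04, -4.1]
```

>>> {"name": "apply_moves", "arguments": {"series": [0,-0.002,0,0,0,-0.6,0,0,-0.0035,0,0,0,-1.2,0,-0.0001,-0.005,0,0,0,-1.7,0,-0.0002,-0.0065,0,0,0,-2.2,0,-0.0003,-0.008,0,0,0,-2.7,0,-0.0003,-0.009,0,0,0,-2.9,0,-0.0003,-0.009,0,0,0,-2.9,0]}}

```text
time: 5.65
tcp_pos: [0.5148, -0.0614, 0.0527]
tcp_rot: [-0.0, -0.2, 0.98, 0.0]
force: [-4.6, 0.2, 6.7]
gripper_width: 0.0132
grip_force: 30.0
```

Run:
```python
from h import *
from cell import env
s=env.state();d=s["tcp_pos"]-H; print(np.hypot(*d[:2]),B[2]-np.arctan2(-d[1],-d[0]))
t=B[2]; print("tangential F",np.dot(s["force"][:2],[-np.sin(t),np.cos(t)]),"radial",np.dot(s["force"][:2],[np.cos(t),np.sin(t)]))
arc([.02,.01,0,-.01,-.02],.1775)
```

```text
0.17754096162745675 0.003151741939707242
tangential F 2.0273361625310407 radial -4.152164821057067
t 5.65 tcp [ 0.5148 -0.0614  0.0527] yaw 113.06 F [-4.6  0.2  6.7] w 0.0132
[-0.0001, 0.003, 0.0002] [0.06, -0.05, 1.06]
[-0.0, 0.0012, 0.0002] [0.06, -0.05, 0.49]
[-0.0, -0.0006, 0.0002] [0.06, -0.04, -0.09]
[-0.0001, -0.0023, 0.0002] [0.06, -0.04, -0.66]
[-0.0001, -0.0041, 0.0002] [0.06, -0.04, -1.23]
```

>>> {"name": "apply_moves", "arguments": {"series": [0,-0.001,0,0,0,-0.3,0,0,-0.002,0,0,0,-0.6,0,0,-0.002,0,0,0,-0.6,0]}}

```text
time: 5.95
tcp_pos: [0.5148, -0.0614, 0.0525]
tcp_rot: [-0.001, -0.205, 0.979, 0.002]
force: [-6.9, 6.9, 10.6]
gripper_width: 0.0133
grip_force: 30.0
```

Run:
```python
from h import *
from cell import env
s=env.state();d=s["tcp_pos"]-H; print(np.hypot(*d[:2]),B[2]-np.arctan2(-d[1],-d[0]))
t=B[2]; print("tangential F",np.dot(s["force"][:2],[-np.sin(t),np.cos(t)]),"radial",np.dot(s["force"][:2],[np.cos(t),np.sin(t)]))
```

```text
0.17757660872832473 0.002991893441959992
tangential F 9.069124171463116 radial -3.5745034950663634
```

The bar no longer moves and the force climbs, so it is against the stop and shut. I relieve the push, open, rise straight up and check.

>>> {"name": "apply_moves", "arguments": {"series": [0,0.002,0,0,0,0.6,0,0,0.002,0,0,0,0.6,0.2,0,0.002,0,0,0,0.6,0.5,0,0.002,0,0,0,0.6,0.5,0,0.002,0,0,0,0.6,0.5,0,0.002,-0.02,0,0,0.6,0.5,0,0.002,-0.045,0,0,0.6,0.5,0,0.002,-0.07,0,0,0.6,0.5,0,0.002,-0.08,0,0,0.6,0.5,0,0.002,-0.08,0,0,0.6,0.5]}}

```text
time: 6.95
tcp_pos: [0.5162, -0.0619, 0.1338]
tcp_rot: [0.001, -0.2, 0.98, -0.001]
force: [-0.5, -0.1, 0.1]
gripper_width: 0.0471
grip_force: 0.0
```

Run:
```python
from h import *
r=b2w(B,[-.045,-.085,.071])[0]; goals([[r[0],r[1],.13,np.degrees(B[2])]]); print(r)
```

```text
t 6.95 tcp [ 0.5162 -0.0619  0.1338] yaw 113.05 F [-0.5 -0.1  0.1] w 0.0471
[-0.0217, -0.1395, 0.0042] [0.01, 0.21, 89.9]
[ 0.59079312 -0.1817709   0.071     ]
```

>>> {"name": "apply_moves", "arguments": {"series": [-0.022,-0.02,0,0,0,8,0.45,-0.022,-0.05,0,0,0,16,0.45,-0.022,-0.08,0,0,0,24,0.45,-0.022,-0.11,0,0,0,32,0.45,-0.022,-0.13,0,0,0,40,0.45,-0.022,-0.1395,0,0,0,48,0.45,-0.022,-0.1395,0,0,0,56,0.45,-0.022,-0.1395,0,0,0,64,0.45,-0.022,-0.1395,0,0,0,72,0.45,-0.022,-0.1395,0,0,0,80,0.45]}}

```text
time: 7.95
tcp_pos: [0.5889, -0.1809, 0.1301]
tcp_rot: [-0.002, 0.479, 0.878, 0.0]
force: [-0.2, -0.5, -0.3]
gripper_width: 0.0423
grip_force: 0.0
```

>>> {"name": "apply_moves", "arguments": {"series": [0,0,0,0,0,5,0.45,0,0,0,0,0,9.9,0.45,0,0,0,0,0,9.9,0.45]}}

```text
time: 8.25
tcp_pos: [0.589, -0.1808, 0.1304]
tcp_rot: [-0.001, 0.551, 0.835, -0.0]
force: [0.2, -0.2, -0.1]
gripper_width: 0.0424
grip_force: 0.0
```

Run:
```python
from h import *
from cell import env
import cv2
r=b2w(B,[-.045,-.085,.071])[0]; goals([[r[0],r[1],.0522,np.degrees(B[2])]])
d=env.read_camera("side")["img"][130:270,200:370]; e=env.read_camera("top")["img"][112:252,190:350]
f=lambda i:cv2.resize(i,(400,int(400*i.shape[0]/i.shape[1])),interpolation=cv2.INTER_CUBIC)[:329]
cv2.imwrite("pics/d.png",np.hstack([f(d),f(e)]))
```

```text
t 8.25 tcp [ 0.589  -0.1808  0.1304] yaw 23.15 F [ 0.2 -0.2 -0.1] w 0.0424
[-0.0017, 0.0014, 0.0782] [-0.11, -0.13, 0.0]
```

View pics/d.png

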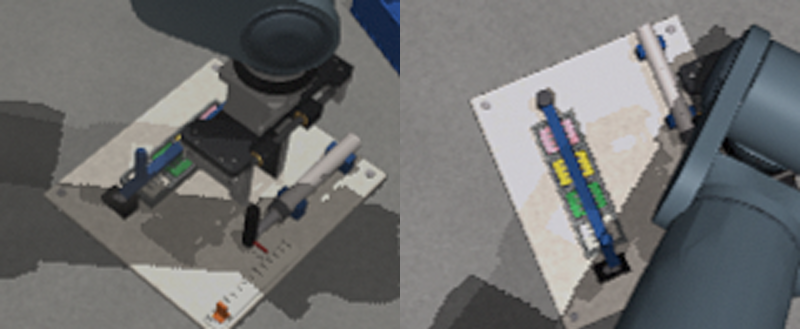

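The bar lies across the tray with its nose in the catch, and the cassettes are in place. The fingers straddle the black knob, which is at (252,225) in the left view. I descend and close.

>>> {"name": "apply_moves", "arguments": {"series": [-0.0015,0.0015,0.02,0,0,0,0.45,-0.0015,0.0015,0.035,0,0,0,0.45,-0.0015,0.0015,0.05,0,0,0,0.45,-0.0015,0.0015,0.062,0,0,0,0.45,-0.0015,0.0015,0.072,0,0,0,0.45,-0.0015,0.0015,0.076,0,0,0,0.45,-0.0015,0.0015,0.076,0,0,0,0.2,-0.0015,0.0015,0.076,0,0,0,0,-0.0015,0.0015,0.076,0,0,0,0,-0.0015,0.0015,0.076,0,0,0,0], "force": 40}}

```text
time: 9.35
tcp_pos: [0.5906, -0.1831, 0.0572]
tcp_rot: [-0.001, 0.55, 0.835, -0.002]
force: [-6.8, -2.3, 3.1]
gripper_width: 0.0155
grip_force: 40.0
```

Run:
```python
from h import *
from cell import env
s=env.state(); print(s["grip_force"],s["gripper_width"])
r=b2w(B,[[-.045,-.085,.0542],[q[4],-.085,.0542]]); goals([[*x,np.degrees(B[2])] for x in r])
c,n=np.cos(B[2]),np.sin(B[2]); d=s["tcp_pos"][:2]-np.array(B[:2]); print("tcp in board",d@[c,n],d@[-n,c])
```

```text
40.002286434173584 0.015468221463360826
t 9.35 tcp [ 0.5906 -0.1831  0.0572] yaw 23.23 F [-6.8 -2.3  3.1] w 0.0155
[0.0011, 0.0008, 0.003] [-0.26, 0.02, 0.07]
[0.0013, -0.0857, 0.0034] [-0.26, 0.02, 0.07]
tcp in board -0.04573997697926979 -0.08614663379921163
```

>>> {"name": "apply_moves", "arguments": {"series": [0,-0.004,0,0,0,0,0,0,-0.012,0,0,0,0,0,0,-0.022,0,0,0,0,0,0,-0.034,0,0,0,0,0,0,-0.046,0,0,0,0,0,0,-0.058,0,0,0,0,0,0,-0.068,0,0,0,0,0,0,-0.076,0,0,0,0,0,0,-0.08,0,0,0,0,0,0,-0.08,0,0,0,0,0]}}

```text
time: 10.35
tcp_pos: [0.5199, -0.2132, 0.0572]
tcp_rot: [0.002, 0.551, 0.834, 0.001]
force: [7.9, 3.5, -2.2]
gripper_width: 0.0154
grip_force: 40.0
```

Run:
```python
from h import *
from cell import env
import cv2
s=env.state(); print(s["grip_force"],s["gripper_width"],s["force"])
c,n=np.cos(B[2]),np.sin(B[2]); d=s["tcp_pos"][:2]-np.array(B[:2]); x,y=d@[c,n],d@[-n,c]; print("tcp in board",x,y)
C=env.read_camera("side"); m=b2w(B,[[x,-.1,.035],[x,-.119,.035],[q[4],-.119,.036],[q[4],-.119,.012]]); p=proj(C,m)+q[7:9]; print(p.round(2).tolist())
u,v=p[2].astype(int); u0,v0=u-30,v-35; print(u0,v0)
cv2.imwrite("pics/e.png",cv2.resize(C["img"][v0:v0+55,u0:u0+65],None,fx=10,fy=10,interpolation=cv2.INTER_CUBIC))
```

```text
40.02447545528412 0.015401577278658773 [ 7.85364512  3.50662893 -2.19400419]
tcp in board -0.12252257221615542 -0.08607992319476579
[[290.26, 253.82], [296.05, 258.47], [293.7, 260.56], [293.1, 265.39]]
263 225
```

View pics/e.png

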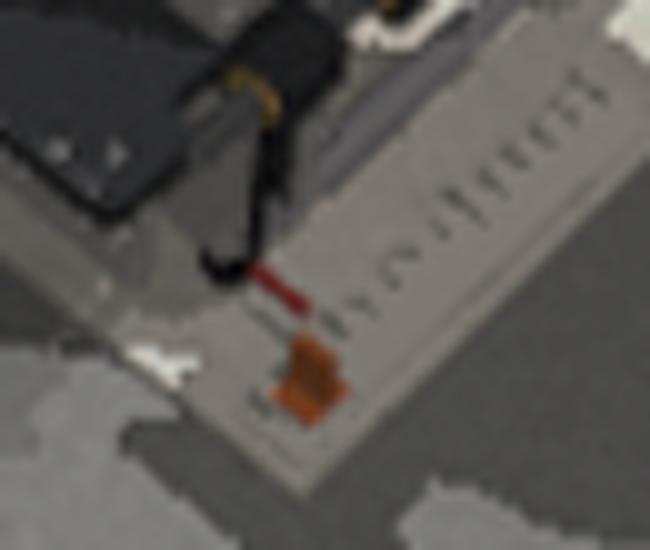

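The pointer runs from crop (250,265) to (308,308) and stops short of the orange fin, whose top edge is around (320,350). I overlay the projected fin model on both views to calibrate.

Run:
```python
from h import *
from cell import env
import cv2
S=16
x=-.1225
C=env.read_camera("side"); T=env.read_camera("top"); imgT=cv2.imread("pics/top0.png")
def box(mx): return [[mx+a*.002,-.119+b*.006,z] for z in(.012,.036) for a,b in((-1,-1),(-1,1),(1,1),(1,-1))]
def draw(c,img,off,u0,v0,w,h):
    o=cv2.resize(img[v0:v0+h,u0:u0+w],None,fx=S,fy=S,interpolation=cv2.INTER_NEAREST)
    P=lambda p:np.round((proj(c,b2w(B,p))+off-[u0,v0]+.5)*S).astype(int)
    b=P(box(q[4])); cv2.polylines(o,[b[:4]],True,(255,255,0),1); cv2.polylines(o,[b[4:]],True,(0,255,0),1)
    for xx,cc in((x,(255,0,255)),(q[4],(255,255,255))): cv2.polylines(o,[P([[xx,-.091,.035],[xx,-.113,.035]])],False,cc,1)
    return o
a=draw(C,C["img"],np.array(q[7:9]),282,247,24,30); b=draw(T,imgT,np.array(q[5:7]),322,188,24,30)
cv2.imwrite("pics/f.png",np.hstack([a,b]))
C2=C["img"]; 
p=proj(C,b2w(B,[[x,-.1,.035],[x-.01,-.1,.035],[x,-.11,.035],[x,-.1,.045]])); print((p[1:]-p[0]).round(2).tolist())
p=proj(T,b2w(B,[[x,-.1,.035],[x-.01,-.1,.035],[x,-.11,.035],[x,-.1,.045]])); print((p[1:]-p[0]).round(2).tolist())
```

```text
[[-2.67, 2.53], [3.04, 2.44], [0.23, -2.08]]
[[1.42, 3.2], [3.17, -1.36], [0.73, -0.23]]
```

View pics/f.png

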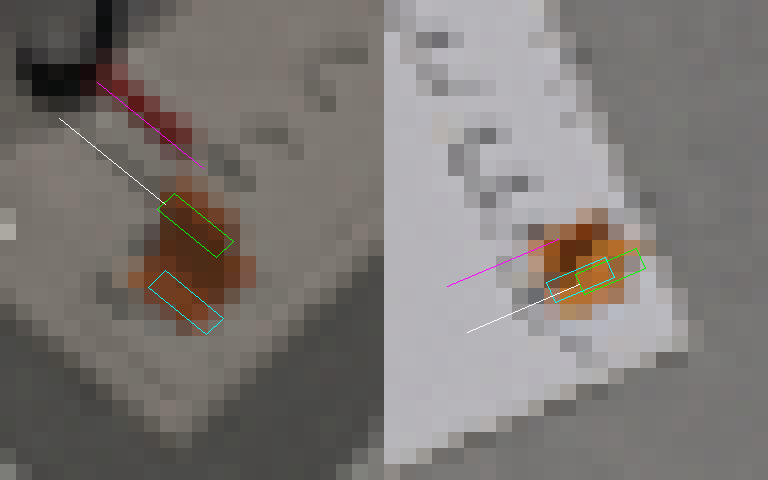

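In the side view the fin's top is near (200,222) and its wider foot near (192,280). Fin and pointer are both shifted about 0.5 px from the model, so I fit them together in this one image to get the relative gap.

```bash
cat > fit.py <<'E'
from h import *
import cv2
from scipy.optimize import minimize
K=16
def alpha(img,kind,u0,v0,w,h):
    i=img[v0:v0+h,u0:u0+w].astype(float); b,g,r=i[...,0],i[...,1],i[...,2]
    hsv=cv2.cvtColor(img[v0:v0+h,u0:u0+w],cv2.COLOR_BGR2HSV); s=hsv[...,1].astype(float)
    # orange: g well above b ; red: g close to b
    hue=hsv[...,0]; ok=((hue>=6)&(hue<=20)) if kind=="o" else ((hue<6)|(hue>165))
    s=np.where(ok,s,0); return np.clip((s-60)/100,0,1)
def ren(c,off,boxes,u0,v0,w,h):
    m=np.zeros((h*K,w*K),np.uint8)
    for x0,x1,y0,y1,z0,z1 in boxes:
        P=(proj(c,b2w(B,[[x,y,z] for x in(x0,x1) for y in(y0,y1) for z in(z0,z1)]))+off-[u0,v0]+.5)*K
        cv2.fillConvexPoly(m,cv2.convexHull(np.round(P*16).astype(np.int32)),1,shift=4)
    return m.reshape(h,K,w,K).mean((1,3))
def best(f,x0s,d):
    return min((minimize(f,x0,method="Nelder-Mead",options=dict(initial_simplex=np.vstack([x0]+[np.array(x0)+np.eye(len(d))[i]*d[i] for i in range(len(d))]),xatol=1e-5,fatol=1e-4)) for x0 in x0s),key=lambda r:r.fun)
def fin(c,img,off,u0,v0,w,h):
    A=alpha(img,"o",u0,v0,w,h)
    f=lambda p:((ren(c,off,[(p[0]-.002,p[0]+.002,-.125+p[1],-.113+p[1],.012,.036),(p[0]-p[2],p[0]+p[2],-.125+p[1],-.113+p[1],.012,.012+p[3])],u0,v0,w,h)-A)**2).sum()
    r=best(f,[[q[4]+e,0,.007,.003] for e in(-.003,0,.003)],[.003,.003,.003,.002]); return r.x.round(4),round(r.fun,2),round((A**2).sum(),1)
def ptr(c,img,off,u0,v0,w,h,x):
    A=alpha(img,"r",u0,v0,w,h)
    f=lambda p:((p[2]*ren(c,off,[(p[0]-.0015,p[0]+.0015,-.085-p[1],-.092,.0335,.0365)],u0,v0,w,h)-A)**2).sum()
    r=best(f,[[x+e,.022,1] for e in(-.002,0,.002)],[.002,.003,-.2]); return r.x.round(4),round(r.fun,2),round((A**2).sum(),1)
E
cat > run.py <<'E'
from fit import *
from cell import env
s=env.state(); c,n=np.cos(B[2]),np.sin(B[2]); x=(s["tcp_pos"][:2]-np.array(B[:2]))@[c,n]
C=env.read_camera("side"); T=env.read_camera("top"); o=np.array(q[7:9]); z=np.array(q[5:7])
print("t",s["time"],"tcp x",x,"F",s["force"].round(1),"w",s["gripper_width"])
print("fin now",fin(C,C["img"],o,282,255,20,18)); print("ptr now",ptr(C,C["img"],o,278,245,20,25,x))
S0=cv2.imread("pics/side0.png"); T0=cv2.imread("pics/top0.png")
print("fin side0",fin(C,S0,o,282,255,20,18),"top0",fin(T,T0,z,324,194,22,20))
print("ptr0 side",ptr(C,S0,o,300,224,22,20,-.045),"top",ptr(T,T0,z,312,170,16,18,-.045))
E
python3 run.py
```

```text
t 10.5 tcp x -0.12220063776398807 F [ 7.9  3.  -1.6] w 0.015468503863537918
fin now (array([-0.1284,  0.0018,  0.0063,  0.0046]), np.float64(0.87), np.float64(35.8))
ptr now (array([-0.1209,  0.0228,  0.8506]), np.float64(1.84), np.float64(7.8))
fin side0 (array([-0.1288,  0.0019,  0.0057,  0.0051]), np.float64(1.93), np.float64(33.9)) top0 (array([-0.1291, -0.0004,  0.007 ,  0.0054]), np.float64(0.42), np.float64(21.3))
ptr0 side (array([-0.0443,  0.0234,  1.0564]), np.float64(1.26), np.float64(10.2)) top (array([-0.0448,  0.025 ,  0.4417]), np.float64(2.09), np.float64(3.1))
```

All the estimates agree on 7.5 to 7.9 mm more draw.

>>> {"name": "apply_moves", "arguments": {"series": [0,-0.003,0,0,0,0,0,0,-0.006,0,0,0,0,0,0,-0.0077,0,0,0,0,0,0,-0.0077,0,0,0,0,0,0,-0.0077,0,0,0,0,0,0,-0.0077,0,0,0,0,0]}}

```text
time: 11.2
tcp_pos: [0.5134, -0.216, 0.0573]
tcp_rot: [0.002, 0.551, 0.834, 0.002]
force: [8.0, 4.5, -0.9]
gripper_width: 0.0155
grip_force: 40.0
```

```bash
python3 run.py | head -3
python3 - <<'E'
from cell import env
import cv2,numpy as np
d=env.read_camera("side")["img"]; e=env.read_camera("top")["img"]
f=lambda i:cv2.resize(i,(400,400),interpolation=cv2.INTER_CUBIC)
cv2.imwrite("pics/g.png",np.hstack([f(d[238:278,272:312]),f(d[130:270,205:345])]))
E
```

```text
t 11.2 tcp x -0.12966637088439714 F [ 8.   4.5 -0.9] w 0.015534340065347827
fin now (array([-0.1285,  0.0018,  0.0062,  0.0048]), np.float64(0.82), np.float64(35.9))
ptr now (array([-0.1284,  0.023 ,  0.8794]), np.float64(2.21), np.float64(8.6))
```

View pics/g.png

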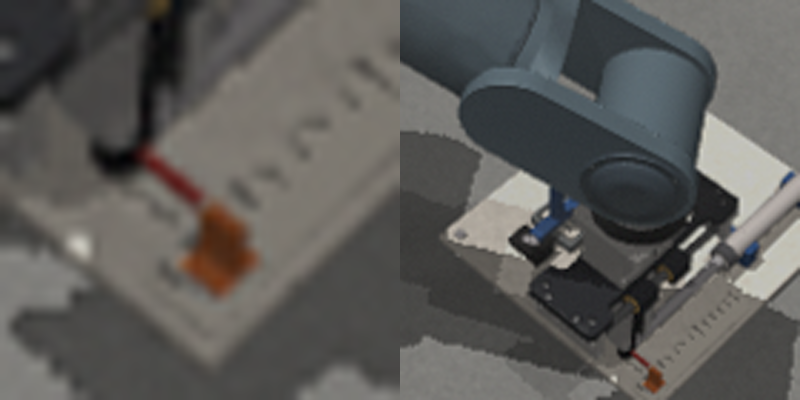

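The pointer, from (145,155) to (205,205), runs straight into the fin's top edge at (215,215). The fit puts fin and pointer 0.1 mm apart, the bar's nose is still in its catch, and the grip is steady at 40 N. I hand in.

```bash
python3 -c "
from cell import env
print(env.job_done())"
```

```text
the job is handed in; nothing more can be done
None
```

I handed the job in with the keeper bar shut in its catch and the rod still gripped, its pointer level with the orange mark (about 0.1 mm off by the camera fit); I saw nothing else moved, and no verdict came back.

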